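Accept and print the refraction at the console

TASK

The eye test is finished: on the refraction console, press the white round key in the middle of the dial to accept the result without turning the dial, let it come up, then press the blue print key and let it come up as well. Press lightly with the fingertips, press no other key, do not shift or lift the console, and leave the trial frame, the drop bottle and the eye cover where they are.

Things in the scene. Friction and masses are not known exactly. Their poses are not given: they have to be found in the camera images.
- console: Loose cream desk keypad, 265 mm wide (y), 215 mm deep (x), about 1 kg. Origin: on the desk under its centre; z up, x away from the operator, y to the operator's left. Flat deck rises 0.175 rad towards +x: 29 mm high at the near edge, 66 mm at the far edge. Screen in the far half, black dial in the near half; down each side, 108 mm off the middle line, a column of five square keys.
- centre_key_top (a point): Centre of the top face of the white round key (27 mm across, pale blue dot) in the middle of the dial. It stands 22 mm above the deck and 8 mm proud of the dial. The point's z is the outward normal of the sloping deck; its x runs up the slope, away from the operator; its y is the console's y.
- centre_key (a joint): How far the white centre key is pushed in along the deck's normal: 0 = up, 0.004 m = fully down. Spring return: 1.2 N starts it, 4 N takes it to the bottom; it counts as pressed beyond 0.0025 m.
- print_key_top (a point): Centre of the top face of the blue print key with the white printer sign, 24 mm square, second from the near edge in the right-hand column, standing 10 mm above the deck. Its neighbours of the same size lie 40 mm away up and down the slope. Axes as for the centre key.
- print_key (a joint): How far the blue print key is pushed in: same travel, spring and signs as the centre key.
- dial_mark (a point): White index mark on the top of the black dial, 27 mm from its axis. The dial is a knurled disc 64 mm across and 14 mm high round the centre key and turns very easily (0.02 N m); wherever its mark points at the start is the lens power that has been set.
- trial_frame: Loose trial spectacle frame standing on the desk, 140 mm wide (its y), 120 mm deep (its x), 63 mm high; origin on the desk under the middle of the bridge, temples towards +x. Stands left or right of the console.
- drops: Loose white eye-drop bottle with a green label, 27 mm across and 62 mm tall, upright; origin at the centre of its underside. Stands left or right of the console.
- occluder: Loose black hand-held eye cover lying flat on the desk beyond the console: a 64 mm disc 5 mm thick on a handle 18 mm wide and 9 mm thick, 196 mm long in all (its x); origin on the desk in the handle, 85 mm from the disc's centre.
- key_l0 (a joint): Push-in of the grey square key number 1 counted from the near edge in the left-hand column (same key mechanism, 0 = up); to be left alone.
- key_l1 (a joint): Push-in of the grey square key number 2 counted from the near edge in the left-hand column (same key mechanism, 0 = up); to be left alone.
- key_l2 (a joint): Push-in of the grey square key number 3 counted from the near edge in the left-hand column (same key mechanism, 0 = up); to be left alone.
- key_l3 (a joint): Push-in of the red square key number 4 counted from the near edge in the left-hand column (same key mechanism, 0 = up); to be left alone.
- key_l4 (a joint): Push-in of the grey square key number 5 counted from the near edge in the left-hand column (same key mechanism, 0 = up); to be left alone.
- key_r0 (a joint): Push-in of the grey square key number 1 counted from the near edge in the right-hand column (same key mechanism, 0 = up); to be left alone.
- key_r2 (a joint): Push-in of the grey square key number 3 counted from the near edge in the right-hand column (same key mechanism, 0 = up); to be left alone.
- key_r3 (a joint): Push-in of the green square key number 4 counted from the near edge in the right-hand column (same key mechanism, 0 = up); to be left alone.
- key_r4 (a joint): Push-in of the grey square key number 5 counted from the near edge in the right-hand column (same key mechanism, 0 = up); to be left alone.

How it is judged (in metres and radians):
On the way, in this order (a step that is already met when the one before it is completed fails the run):
1. the white centre key is pressed with the fingertips while the print key is up (value of joint centre_key above 0.0025 m and value of joint print_key below 0.001 m and contact force between the fingers and console above 0.5 N), for 0.05 s.
2. the centre key has come up and the blue print key is pressed with the fingertips (value of joint print_key above 0.0025 m and value of joint centre_key below 0.001 m and contact force between the fingers and console above 0.5 N), for 0.05 s.
At the end, for the whole second after the job is handed in: Both keys were pressed past 2.5 mm of their 4 mm, centre key first, and are up again (within 1 mm), as are all other keys; the console is at rest within 8 mm of its place, the dial's mark within 8 mm of its place (about one click), and the trial frame, bottle and eye cover within 10 mm of theirs (value of joint each of centre_key, print_key, key_l0, key_l1, key_l2, key_l3, key_l4, key_r0, key_r2, key_r3, key_r4 below 0.001 m and distance of each of console, dial_mark from where it was at the start of the episode below 0.008 m and distance of each of trial_frame, drops, occluder from where it was at the start of the episode below 0.01 m and linear speed of console below 0.01 m/s); the robot touches nothing.
It fails at once if another key is pressed (2 mm or more) (value of joint any of key_l0, key_l1, key_l2, key_l3, key_l4, key_r0, key_r2, key_r3, key_r4 above 0.002 m).
It fails at once if the dial is turned (its mark moves more than 8 mm) (distance of dial_mark from where it was at the start of the episode above 0.008 m).
It fails at once if the console is pushed or lifted more than 8 mm (distance of console from where it was at the start of the episode above 0.008 m).
It fails at once if the console is pressed with more than 20 N (contact force between any of the fingers, the arm and console above 20 N).
It fails at once if the trial frame, bottle or eye cover is moved more than 10 mm or lifted (distance of any of trial_frame, drops, occluder from where it was at the start of the episode above 0.01 m).
It also fails if it takes over 48 s, if anything falls off the work surface, if the arm or the gripper's body presses on something with over 40 N, if the wrist force passes 120 N, or if a joint passes its speed limit or range.

ROBOT

A 6-joint arm with a two-finger parallel gripper is mounted at the origin on the work surface. World frame = base frame: x ahead of the robot, y to its left, z up, the work surface at z = 0. Lengths are in mm, angles in rad, forces in N, time in s.
With the tool pointing down it reaches from about 300 to 775 mm from the base axis. Payload 14.6 kg.
Tool frame: the origin (TCP) lies midway between the tips of the shut fingers; the grasp point (between the pads) lies 19 mm behind it; z points along the fingers, y is the direction in which the jaws open and shut (so a half turn about z gives the same grasp; the last joint's range is limited). The gripper opens to 94 mm and grips with 3 to 60 N. Pads are 16 mm wide; open, the fingers measure 119 mm over their backs; the gripper's body (75 mm by 177 mm) begins 78 mm behind the grasp point.
Start: joints at [1.053, 0.3, 1.521, -0, 1.321, -0.067], TCP at [239.623, 495.045, 205.446] pointing down, gripper open.
Joint ranges: [-3.03, 3.03], [-0.79, 2.21], [0.23, 2.52], [-1.04, 4.18], [0, 3.07], [-2.55, 2.55]. Speed limits (rad/s): [2.22, 2.22, 2.57, 3.14, 3.14, 3.14].

INTERFACE

Orientations are given as [roll, pitch, yaw] about the fixed x, y, z axes, in that order (R = Rz(yaw) Ry(pitch) Rx(roll)).
In Python, from cell import manip, camera gives the robot as it stands. The module is installed in compiled form; this text tells all that it offers.
- The arm moves only by the tool jog_arm, never from a script. Its argument "commands" is a list of rows, each a list of 7 numbers: the shift along the world's x, y, z in units of 1 m (1.0 is 1 m), then the turn, a rotation vector about the world's x, y, z in units of 120 degrees (1.0 is 120 degrees), then the opening, from 0 (shut) to 1 (fully open). In form: [[x, y, z, ax, ay, az, grip], ...]. A call has exactly 10 rows; each row is the pose to reach, as a shift and turn from the pose commanded when the call began; what a row does not reach only later rows make up. A row lasts 1/8 s, in which the tool goes at most 62.5 mm and 10.7 degrees, less where a joint would pass 70% of its speed; a pose out of reach is approached as far as the arm can. A call with a number of a shift or a turn outside -1 to 1 is refused whole. A call with a gripper value outside its range is refused whole. The fingers move at their own pace and stop on an object; "grip_force" is the grip in N (left out, the last holds). Time passes only in rows, so rows that repeat a pose let the fingers close, or fill a call up. It gives the time, the measured TCP pose, the force and the opening at its end, in the units of the state.
- manip.read_state(): the state, without advancing time (a new reading comes with each control period).
- camera(name): name is "scene" or "top" or "wrist"; returns a dict with "pixels" (384x512x3 uint8, blue, green, red), "vertical_fov" (degrees; the focal length in pixels is half the picture's height over the tangent of half this angle, whatever the lens; pixels are square), "cx", "cy" (the principal point, pixels), "rvec" (rotation vector, rad) and "tvec" (3), from world to camera coordinates, as OpenCV has them. Camera axes: x right, y down, z forward; pixel columns grow to the right and rows downward; lengths in mm; the calibration is good to about 2 mm. A picture is of the moment at which its call begins. There is no depth.
- manip.sign_off(): hands the job in, once; it reports no verdict.
The state is a dict: "clock": time; "joints": joint angles; "qd": joint speeds; "effort": joint torques, N m; "eef_pos": TCP position; "eef_rot": TCP orientation; "wrist_force": force on the tool from outside, world axes, zero at the start; "moment": the same for the moment, N m; "finger_gap": finger opening in mm.
Only numpy, scipy, OpenCV 4.12 (cv2) and the standard library are available. Lean on these libraries where they do the work, as an engineer would, in place of code of your own. Each camera call takes 0.05 s, during which the arm holds its last target.

## Working session

There is one attempt and no reset: what is moved stays moved. The work goes in short steps, Python scripts to look and compute and a tool call to move; the robot and the scene stay as the last step left them, time stands still between calls to the robot, and variables do not carry over. Pictures are saved under pics/ and viewed, and the job is handed in when it is done.

Besides the shell and the picture viewer there is one more tool, called after "Emit:" as name([rows], argument=value, ...), one row to a line, values as JSON. jog_arm: Moves the arm, as the interface text tells. Its arguments: {"type":"object","properties":{"commands":{"type":"array","items":{"type":"array","items":{"type":"number"}}},"grip_force":{"type":"number"}},"required":["commands"]}

```bash
mkdir -p pics; cat > h.py <<'E'
import numpy as np,cv2
from cell import manip,camera
def K(c):
    h=c["pixels"].shape[0]; f=h/2/np.tan(np.radians(c["vertical_fov"])/2)
    return np.array([[f,0,c["cx"]],[0,f,c["cy"]],[0,0,1.]])
def ray(c,u,v):
    R=cv2.Rodrigues(np.array(c["rvec"],float))[0];t=np.array(c["tvec"],float).ravel()
    d=R.T@np.linalg.inv(K(c))@np.array([u,v,1.]);o=-R.T@t
    return o,d/np.linalg.norm(d)
def onz(c,u,v,z):
    o,d=ray(c,u,v);return o+d*(z-o[2])/d[2]
def proj(c,p):
    return cv2.projectPoints(np.array(p,float).reshape(-1,3),np.array(c["rvec"],float),np.array(c["tvec"],float),K(c),None)[0].reshape(-1,2)
def tri(a,b):
    (o1,d1),(o2,d2)=a,b
    s=np.linalg.lstsq(np.c_[d1,-d2],o2-o1,rcond=None)[0]
    p,q=o1+s[0]*d1,o2+s[1]*d2
    return (p+q)/2,np.linalg.norm(p-q)
E
python3 - <<'E'
from h import *
import pickle
print(manip.read_state())
D={}
for n in("scene","top","wrist"):
    c=camera(n);D[n]=c;cv2.imwrite(f"pics/{n}0.png",c["pixels"])
    print(n,c["vertical_fov"],c["cx"],c["cy"],-cv2.Rodrigues(np.array(c["rvec"],float))[0].T@np.array(c["tvec"],float).ravel())
pickle.dump(D,open("d0.pkl","wb"))
E
```

```text
{'clock': 0.0, 'joints': array([ 1.05343120e+00,  3.00476023e-01,  1.52163252e+00,  1.92308191e-05,
        1.32071139e+00, -6.65830680e-02]), 'qd': array([ 0.0015446 ,  0.00040265, -0.00111678, -0.00086441, -0.00125809,
        0.00107592]), 'effort': array([ 1.52254630e-03, -5.31798720e+01, -3.52737129e+01,  7.09382258e-02,
        2.43862916e-02, -9.44569138e-05]), 'eef_pos': array([239.46541622, 494.81310473, 204.86187971]), 'eef_rot': array([-3.14036934e+00, -1.00240884e-04,  2.69080576e+00]), 'wrist_force': array([0.47068174, 0.1111936 , 0.41058868]), 'moment': array([ 0.02465193, -0.03138801, -0.05592168]), 'finger_gap': 93.84152889880414}
scene 47.070246783095335 251.62521560289963 190.5404618066828 [907.2714273  587.85585942 955.06540688]
top 57.93916413942572 253.7427731317297 194.85992168193997 [533.06922632  57.62737585 850.94776286]
wrist 58.724983793420556 250.42939581985752 193.33975755111746 [181.36694804 523.23039085 384.88446428]
```

View pics/scene0.png

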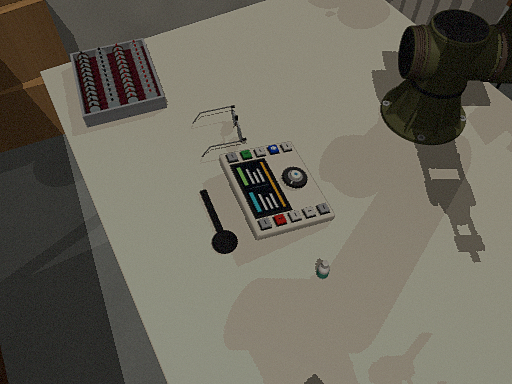

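View pics/top0.png

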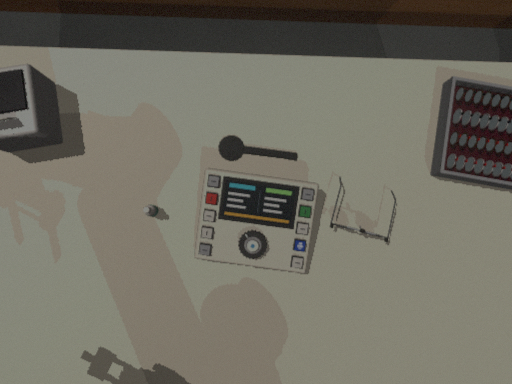

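View pics/wrist0.png

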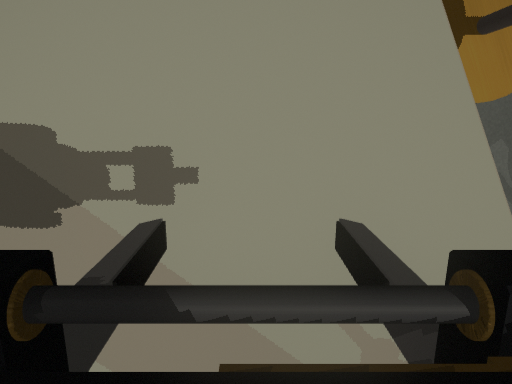

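Top view: dial and white key near (253,245), print key near (300,245), frame around (362,215), bottle at (151,210), eye cover at (255,150). The scene view shows the same keys near (294,177) and (273,149).

```bash
python3 - <<'E'
from h import *
import pickle
D=pickle.load(open("d0.pkl","rb"))
def blob(n,u,v,r,f):
    im=D[n]["pixels"];hsv=cv2.cvtColor(im,cv2.COLOR_BGR2HSV)
    m=f(im.astype(int),hsv.astype(int)).astype(np.uint8)
    w=np.zeros_like(m);cv2.circle(w,(u,v),r,1,-1);m&=w
    k,l,s,c=cv2.connectedComponentsWithStats(m)
    i=1+np.argmax(s[1:,4]);return c[i],s[i]
white=lambda im,h:(h[...,2]>105)
blue=lambda im,h:(h[...,0]>100)&(h[...,0]<135)&(h[...,1]>110)&(h[...,2]>50)
for n,(cu,cv),(pu,pv) in(("top",(253,245),(300,245)),("scene",(294,177),(273,149))):
    print(n,blob(n,cu,cv,9,white),blob(n,pu,pv,8,blue))
a=D["top"]["pixels"][160:280,185:325];b=D["scene"]["pixels"][130:245,205:340]
cv2.imwrite("pics/a.png",cv2.resize(a,None,fx=5,fy=5,interpolation=cv2.INTER_CUBIC))
cv2.imwrite("pics/b.png",cv2.resize(b,None,fx=5,fy=5,interpolation=cv2.INTER_CUBIC))
E
```

```text
top (array([251.8952381 , 245.48571429]), array([247, 240,  11,  12, 105], dtype=int32)) (array([299.02941176, 245.07352941]), array([294, 240,  11,  11,  68], dtype=int32))
scene (array([295.25  , 174.2875]), array([288, 170,  14,  11,  80], dtype=int32)) (array([272.85106383, 148.72340426]), array([268, 145,  11,   8,  47], dtype=int32))
```

View pics/a.png

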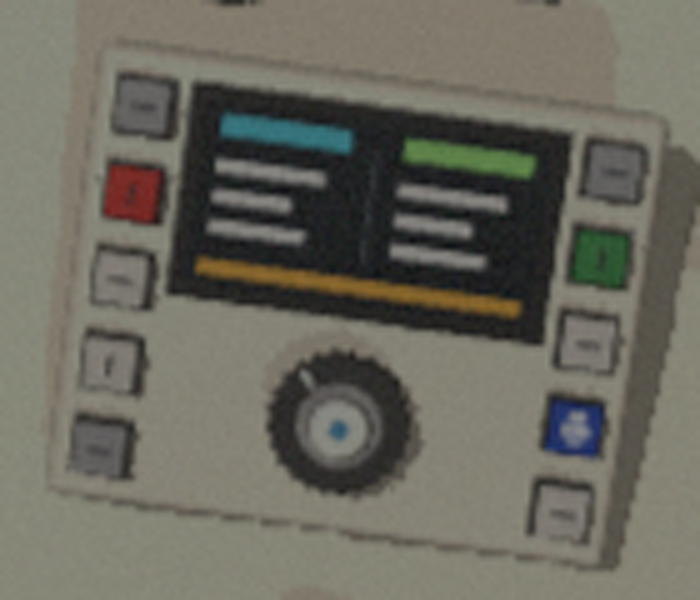

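View pics/b.png

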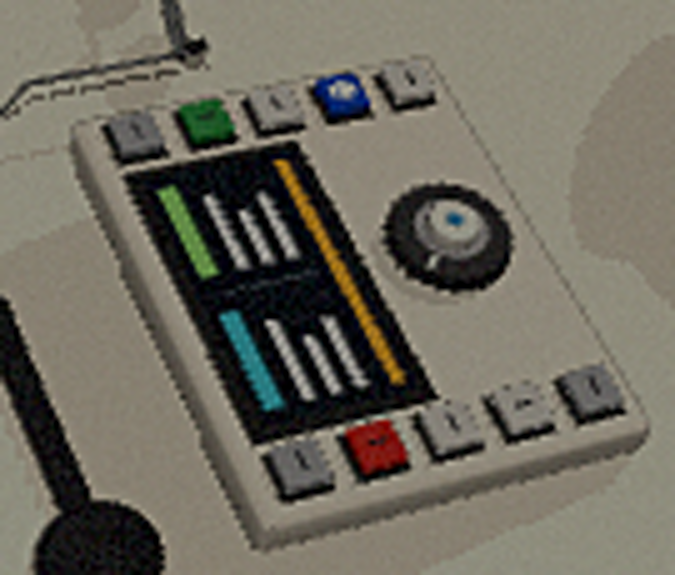

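```bash
python3 - <<'E'
from h import *
import pickle
D=pickle.load(open("d0.pkl","rb"))
T,S=D["top"],D["scene"]
o=lambda u,v:(u/5+185-.4,v/5+160-.4)
s=lambda u,v:(u/5+205-.4,v/5+130-.4)
P={}
for n,a,b in(("centre",(338,429),(455,219)),("print",(574,426),(343,95)),("r0",(564,513),(408,85)),("r4",(616,172),(137,133)),("l0",(103,448),(592,389)),("l4",(147,105),(302,465)),("l1",(113,364),(522,410))):
    p,e=tri(ray(T,*o(*a)),ray(S,*s(*b)));P[n]=p;print(n,p.round(1),e.round(1))
for a,b in(("r0","r4"),("l0","l4")):
    d=P[b]-P[a];print(np.arctan2(d[1],d[0]),np.arctan2(d[2],np.hypot(*d[:2])),np.linalg.norm(d))
d=P["l0"]-P["r0"];print(np.arctan2(-d[0],d[1]),np.linalg.norm(d))
d=P["l4"]-P["r4"];print(np.arctan2(-d[0],d[1]),np.linalg.norm(d))
for z in(58,60,62,64):print(z,onz(T,*o(338,429),z).round(1),onz(S,*s(455,219),z).round(1))
for z in(50,52,54):print(z,onz(T,*o(574,426),z).round(1),onz(S,*s(343,95),z).round(1))
E
```

```text
centre [481.8  46.6  59.9] 1.0
print [484.5 -61.8  46.9] 2.4
r0 [443.6 -59.8  34.1] 2.0
r4 [600.9 -76.1  67.8] 2.0
l0 [468.5 155.3  37.9] 1.9
l4 [625.2 138.1  66.3] 2.9
l1 [507.6 151.4  43. ] 1.6
-0.10288668287040617 0.2098216480697398 161.72103097185646
-0.1093585977340164 0.17804495931147138 160.23375632316453
-0.11524537234995055 216.57108354836075
-0.11309199496358759 215.5174218398499
58 [482.1  46.3  58. ] [480.5  45.8  58. ]
60 [482.2  46.4  60. ] [481.4  47.   60. ]
62 [482.3  46.4  62. ] [482.4  48.2  62. ]
64 [482.4  46.4  64. ] [483.3  49.4  64. ]
50 [485.7 -62.1  50. ] [485.  -58.9  50. ]
52 [485.8 -61.8  52. ] [485.9 -57.4  52. ]
54 [485.9 -61.5  54. ] [486.9 -56.   54. ]
```

```bash
python3 - <<'E'
from h import *
from scipy.spatial.transform import Rotation as R
s=manip.read_state();R0=R.from_euler('xyz',s["eef_rot"])
y=-.11
Rt=R.from_euler('z',y)*R.from_euler('y',-.175)*R.from_euler('z',np.pi)*R.from_euler('x',np.pi)
print((Rt*R0.inv()).as_rotvec()/np.radians(120), Rt.as_matrix().round(3),Rt.as_euler('xyz'))
n=-Rt.as_matrix()[:,2];print(n)
print(np.array([482,46.5,60])+40*n-[239.6,495,205.4])
E
```

```text
[-0.02283883 -0.08081235  0.16233788] [[-0.979  0.11   0.173]
 [ 0.108  0.994 -0.019]
 [-0.174  0.    -0.985]] [3.14159265 0.175      3.03159265]
[-0.17305585  0.0191133   0.98472654]
[ 235.4777662  -447.73546818 -106.01093844]
```

Emit:
jog_arm([
  [0.02, -0.04, 0, -0.002, -0.008, 0.016, 0],
  [0.05, -0.09, 0, -0.005, -0.016, 0.033, 0],
  [0.08, -0.14, 0, -0.007, -0.024, 0.049, 0],
  [0.1, -0.19, 0, -0.009, -0.032, 0.065, 0],
  [0.13, -0.24, -0.01, -0.011, -0.04, 0.081, 0],
  [0.155, -0.29, -0.02, -0.014, -0.048, 0.097, 0],
  [0.18, -0.34, -0.03, -0.016, -0.057, 0.114, 0],
  [0.2, -0.385, -0.04, -0.018, -0.065, 0.13, 0],
  [0.225, -0.43, -0.05, -0.021, -0.073, 0.146, 0],
  [0.2355, -0.4477, -0.06, -0.0228, -0.0808, 0.1623, 0],
], grip_force=10)

```text
clock: 1.4
eef_pos: [475.8, 45.2, 145.0]
eef_rot: [3.141, 0.176, 3.03]
wrist_force: [0.6, 0.1, 0.4]
finger_gap: 0.7
```

Emit:
jog_arm([
  [0, 0, -0.01, 0, 0, 0, 0],
  [0, 0, -0.02, 0, 0, 0, 0],
  [0, 0, -0.03, 0, 0, 0, 0],
  [0, 0, -0.04, 0, 0, 0, 0],
  [0, 0, -0.046, 0, 0, 0, 0],
  [0, 0, -0.046, 0, 0, 0, 0],
  [0, 0, -0.046, 0, 0, 0, 0],
  [0, 0, -0.046, 0, 0, 0, 0],
  [0, 0, -0.046, 0, 0, 0, 0],
  [0, 0, -0.046, 0, 0, 0, 0],
])

```text
clock: 2.65
eef_pos: [475.2, 47.3, 99.5]
eef_rot: [3.141, 0.175, 3.031]
wrist_force: [0.3, 0.0, -0.3]
finger_gap: 0.5
```

```bash
python3 - <<'E'
from h import *
import pickle
s=manip.read_state();print({k:s[k] for k in("clock","eef_pos","eef_rot","wrist_force","finger_gap","joints")})
D={}
for n in("scene","top","wrist"):
    c=camera(n);D[n]=c
cv2.imwrite("pics/w1.png",D["wrist"]["pixels"])
c=D["scene"]["pixels"][100:245,205:340]
cv2.imwrite("pics/s1.png",cv2.resize(c,None,fx=4,fy=4,interpolation=cv2.INTER_CUBIC))
print(proj(D["wrist"],[[482,46.5,60],[485,-61.5,50],s["eef_pos"]]),proj(D["scene"],[s["eef_pos"]]))
pickle.dump(D,open("d1.pkl","wb"))
E
```

```text
{'clock': 2.65, 'eef_pos': array([475.16830291,  47.32756024,  99.54520824]), 'eef_rot': array([3.14064538, 0.17516938, 3.03148672]), 'wrist_force': array([ 0.32220375,  0.03140813, -0.30606552]), 'finger_gap': 0.4745958230126869, 'joints': array([ 0.03648264,  0.17289819,  1.95979694, -0.03305968,  0.8357048 ,
       -1.40424703])}
[[249.91788165 213.18720295]
 [ 99.97796718 225.62152889]
 [250.10229622 233.73946157]] [[299.1389553  162.87008995]]
```

View pics/w1.png

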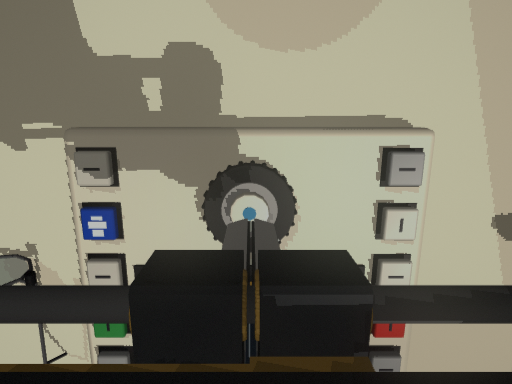

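View pics/s1.png

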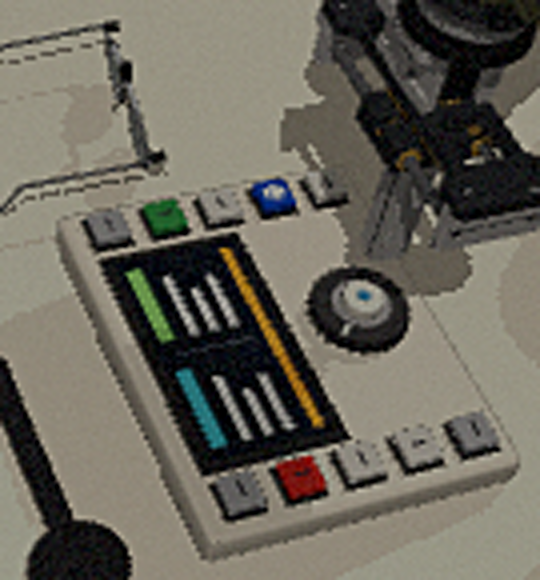

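Wrist view: fingers shut, pale-blue dot at (249.5,213.5) vs predicted (249.9,213.2), and blue key at (99.5,224) vs (100,225.6). They agree, so I'm descending along the deck normal.

Emit:
jog_arm([
  [0.001, -0.0001, -0.005, 0, 0, 0, 0],
  [0.0018, -0.0002, -0.01, 0, 0, 0, 0],
  [0.0026, -0.0003, -0.015, 0, 0, 0, 0],
  [0.0035, -0.0004, -0.02, 0, 0, 0, 0],
  [0.0044, -0.0005, -0.025, 0, 0, 0, 0],
  [0.005, -0.0006, -0.029, 0, 0, 0, 0],
  [0.0056, -0.0007, -0.032, 0, 0, 0, 0],
  [0.0058, -0.0007, -0.0335, 0, 0, 0, 0],
  [0.006, -0.0007, -0.035, 0, 0, 0, 0],
  [0.006, -0.0007, -0.035, 0, 0, 0, 0],
])

```text
clock: 4.05
eef_pos: [481.1, 46.6, 64.4]
eef_rot: [3.141, 0.175, 3.031]
wrist_force: [0.1, -0.0, -0.2]
finger_gap: 0.5
```

Emit:
jog_arm([
  [0.0001, 0, -0.0005, 0, 0, 0, 0],
  [0.0002, 0, -0.001, 0, 0, 0, 0],
  [0.0003, 0, -0.0015, 0, 0, 0, 0],
  [0.0004, 0, -0.002, 0, 0, 0, 0],
  [0.0005, 0, -0.0025, 0, 0, 0, 0],
  [0.0005, 0, -0.003, 0, 0, 0, 0],
  [0.0006, 0, -0.0035, 0, 0, 0, 0],
  [0.0007, 0, -0.004, 0, 0, 0, 0],
  [0.0007, 0, -0.004, 0, 0, 0, 0],
  [0.0007, 0, -0.004, 0, 0, 0, 0],
])

```text
clock: 5.3
eef_pos: [481.8, 46.7, 60.5]
eef_rot: [3.141, 0.175, 3.031]
wrist_force: [-0.2, -0.4, 0.1]
finger_gap: 0.3
```

Emit:
jog_arm([
  [0.0001, 0, -0.0003, 0, 0, 0, 0],
  [0.0001, 0, -0.0006, 0, 0, 0, 0],
  [0.0002, 0, -0.0009, 0, 0, 0, 0],
  [0.0002, 0, -0.0012, 0, 0, 0, 0],
  [0.0003, 0, -0.0015, 0, 0, 0, 0],
  [0.0003, 0, -0.0018, 0, 0, 0, 0],
  [0.0004, 0, -0.002, 0, 0, 0, 0],
  [0.0004, 0, -0.002, 0, 0, 0, 0],
  [0.0004, 0, -0.002, 0, 0, 0, 0],
  [0.0004, 0, -0.002, 0, 0, 0, 0],
])

```text
clock: 6.55
eef_pos: [482.2, 46.6, 58.4]
eef_rot: [3.141, 0.175, 3.031]
wrist_force: [-0.9, -0.7, 1.7]
finger_gap: 0.6
```

Emit:
jog_arm([
  [0.0001, 0, -0.0003, 0, 0, 0, 0],
  [0.0001, 0, -0.0006, 0, 0, 0, 0],
  [0.0002, 0, -0.0009, 0, 0, 0, 0],
  [0.0002, 0, -0.0012, 0, 0, 0, 0],
  [0.0003, 0, -0.0015, 0, 0, 0, 0],
  [0.0003, 0, -0.0018, 0, 0, 0, 0],
  [0.0004, 0, -0.002, 0, 0, 0, 0],
  [0.0004, 0, -0.002, 0, 0, 0, 0],
  [0.0004, 0, -0.002, 0, 0, 0, 0],
  [0.0004, 0, -0.002, 0, 0, 0, 0],
])

```text
clock: 7.8
eef_pos: [482.6, 46.6, 56.4]
eef_rot: [3.141, 0.175, 3.031]
wrist_force: [-1.3, -1.4, 3.2]
finger_gap: 0.5
```

Emit:
jog_arm([
  [0.0001, 0, -0.0003, 0, 0, 0, 0],
  [0.0001, 0, -0.0006, 0, 0, 0, 0],
  [0.0002, 0, -0.0008, 0, 0, 0, 0],
  [0.0002, 0, -0.0008, 0, 0, 0, 0],
  [0.0002, 0, -0.0008, 0, 0, 0, 0],
  [0.0002, 0, -0.0008, 0, 0, 0, 0],
  [0.0002, 0, -0.0008, 0, 0, 0, 0],
  [0.0002, 0, -0.0008, 0, 0, 0, 0],
  [0.0002, 0, -0.0008, 0, 0, 0, 0],
  [0.0002, 0, -0.0008, 0, 0, 0, 0],
])

```text
clock: 9.05
eef_pos: [482.8, 46.6, 56.1]
eef_rot: [3.141, 0.175, 3.032]
wrist_force: [-7.9, -2.9, 12.7]
finger_gap: 0.4
```

```bash
python3 - <<'E'
from h import *
print(manip.read_state()["wrist_force"])
c=camera("wrist");cv2.imwrite("pics/w2.png",c["pixels"])
E
```

```text
[-7.92445506 -2.90260631 12.66931751]
```

View pics/w2.png

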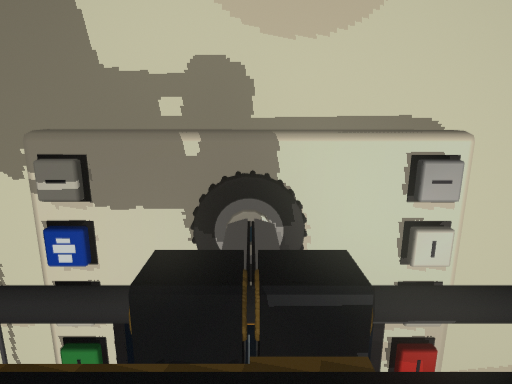

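The force jump to about 15 N shows the centre key is bottomed. The wrist view has the fingertip inside the white key and the dial mark hidden. Retracting along the normal.

Emit:
jog_arm([
  [-0.0002, 0, 0.001, 0, 0, 0, 0],
  [-0.0004, 0, 0.002, 0, 0, 0, 0],
  [-0.0007, 0, 0.004, 0, 0, 0, 0],
  [-0.0011, 0, 0.006, 0, 0, 0, 0],
  [-0.0018, 0.0002, 0.01, 0, 0, 0, 0],
  [-0.0027, 0.0003, 0.015, 0, 0, 0, 0],
  [-0.0035, 0.0004, 0.02, 0, 0, 0, 0],
  [-0.0053, 0.0006, 0.03, 0, 0, 0, 0],
  [-0.007, 0.0008, 0.04, 0, 0, 0, 0],
  [-0.007, 0.0008, 0.04, 0, 0, 0, 0],
])

```text
clock: 10.35
eef_pos: [476.2, 47.5, 96.7]
eef_rot: [3.14, 0.177, 3.032]
wrist_force: [-0.0, -1.7, 0.3]
finger_gap: 0.4
```

```bash
python3 - <<'E'
from h import *
s=manip.read_state();print(s["wrist_force"],s["eef_pos"],s["clock"])
c=camera("wrist");cv2.imwrite("pics/w3.png",c["pixels"])
t=camera("scene");cv2.imwrite("pics/s3.png",cv2.resize(t["pixels"][100:245,205:340],None,fx=4,fy=4,interpolation=cv2.INTER_CUBIC))
print(proj(c,[[482,46.5,60],[485,-61.5,50],[485,-61.5,48]]))
im=cv2.cvtColor(c["pixels"],cv2.COLOR_BGR2HSV).astype(int)
m=((im[...,0]>110)&(im[...,0]<130)&(im[...,1]>150)&(im[...,2]>60)).astype(np.uint8)
n,l,st,ce=cv2.connectedComponentsWithStats(m);i=1+np.argmax(st[1:,4]);print(st[i],ce[i])
x,y,w,h,_=st[i];
for z in (47,49,50,51):print(z,onz(c,x+w/2-.5,y+h/2-.5,z))
E
```

```text
[-0.04019494 -1.65755062  0.3062883 ] [476.19563539  47.48662353  96.67268533] 10.35
[[249.50626913 213.61143166]
 [ 97.69708693 226.14815772]
 [ 98.84918832 224.79238375]]
[ 78 208  38  32 762] [ 96.85170604 222.95406824]
47 [484.28257692 -63.42317602  47.        ]
49 [483.32814617 -62.29888457  49.        ]
50 [482.8509308  -61.73673885  50.        ]
51 [482.37371542 -61.17459312  51.        ]
```

View pics/w3.png

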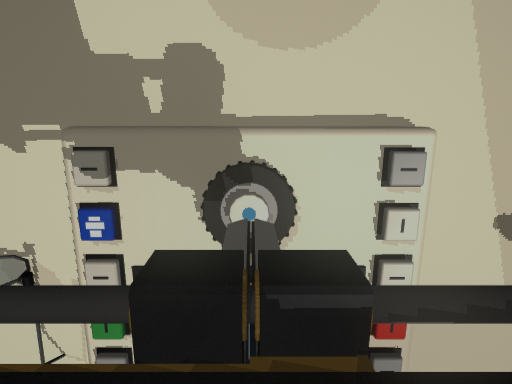

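View pics/s3.png

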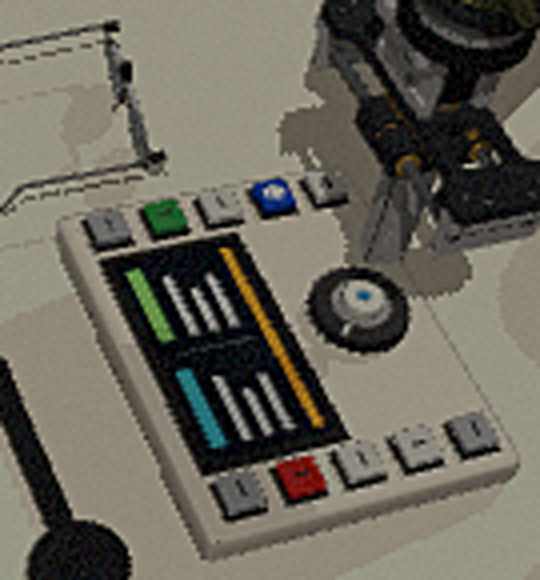

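Nothing shifted: the dot is back at (249.5,213.5) and the mark is unchanged. The blue key is at (97,223.5). Moving over it.

Emit:
jog_arm([
  [0, -0.012, 0, 0, 0, 0, 0],
  [0, -0.03, 0, 0, 0, 0, 0],
  [0, -0.05, 0, 0, 0, 0, 0],
  [0, -0.07, 0, 0, 0, 0, 0],
  [0, -0.09, 0, 0, 0, 0, 0],
  [0, -0.102, 0, 0, 0, 0, 0],
  [0, -0.1086, 0, 0, 0, 0, 0],
  [0, -0.1086, 0, 0, 0, 0, 0],
  [0, -0.1086, 0, 0, 0, 0, 0],
  [0, -0.1086, 0, 0, 0, 0, 0],
])

```text
clock: 11.7
eef_pos: [475.8, -60.8, 95.7]
eef_rot: [3.141, 0.175, 3.032]
wrist_force: [0.5, 0.5, 0.2]
finger_gap: 0.5
```

```bash
python3 - <<'E'
from h import *
s=manip.read_state();print(s["wrist_force"],s["eef_pos"],s["clock"])
c=camera("wrist");cv2.imwrite("pics/w4.png",c["pixels"])
im=cv2.cvtColor(c["pixels"],cv2.COLOR_BGR2HSV).astype(int)
m=((im[...,0]>110)&(im[...,0]<130)&(im[...,1]>150)&(im[...,2]>60)).astype(np.uint8)
n,l,st,ce=cv2.connectedComponentsWithStats(m);i=1+np.argmax(st[1:,4]);print(st[i],ce[i])
x,y,w,h,_=st[i];
for z in (48,49,50):print(z,onz(c,x+w/2-.5,y+h/2-.5,z))
print(proj(c,[484.3,-62,49]))
E
```

```text
[0.53405253 0.45970831 0.21586538] [475.83939473 -60.76386842  95.6502075 ] 11.7
[232 195  33  27 492] [247.84552846 205.75203252]
48 [482.5934663  -62.91849807  48.        ]
49 [482.11971647 -62.86108712  49.        ]
50 [481.64596663 -62.80367618  50.        ]
[[249.58711945 210.70744025]]
```

View pics/w4.png

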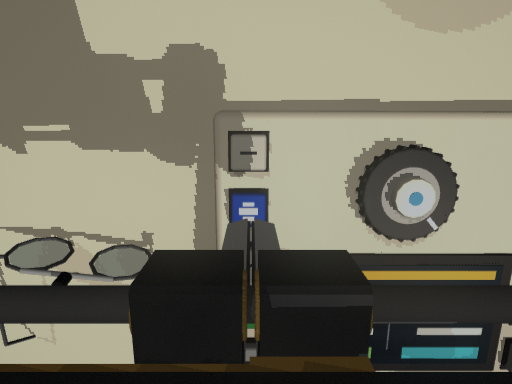

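Blue key: visible columns 232–264 and top edge at row 195, with its far side hidden by the finger. Sign centre is about (248,211), matching my estimate to 1–2 mm. I'll shift y by −1 mm and descend.

Emit:
jog_arm([
  [0.001, -0.0005, -0.005, 0, 0, 0, 0],
  [0.0021, -0.001, -0.012, 0, 0, 0, 0],
  [0.0035, -0.0015, -0.02, 0, 0, 0, 0],
  [0.0049, -0.0016, -0.028, 0, 0, 0, 0],
  [0.006, -0.0017, -0.034, 0, 0, 0, 0],
  [0.0067, -0.0018, -0.038, 0, 0, 0, 0],
  [0.007, -0.0018, -0.04, 0, 0, 0, 0],
  [0.0073, -0.0018, -0.0415, 0, 0, 0, 0],
  [0.0073, -0.0018, -0.0415, 0, 0, 0, 0],
  [0.0073, -0.0018, -0.0415, 0, 0, 0, 0],
])

```text
clock: 13.0
eef_pos: [483.2, -63.0, 54.3]
eef_rot: [3.141, 0.175, 3.032]
wrist_force: [-0.3, -0.3, -0.6]
finger_gap: 0.5
```

Emit:
jog_arm([
  [0.0001, 0, -0.0005, 0, 0, 0, 0],
  [0.0002, 0, -0.001, 0, 0, 0, 0],
  [0.0003, 0, -0.0015, 0, 0, 0, 0],
  [0.0004, 0, -0.002, 0, 0, 0, 0],
  [0.0005, 0, -0.0025, 0, 0, 0, 0],
  [0.0005, 0, -0.003, 0, 0, 0, 0],
  [0.0006, 0, -0.0035, 0, 0, 0, 0],
  [0.0007, 0, -0.004, 0, 0, 0, 0],
  [0.0007, 0, -0.004, 0, 0, 0, 0],
  [0.0007, 0, -0.004, 0, 0, 0, 0],
])

```text
clock: 14.25
eef_pos: [483.8, -63.0, 50.2]
eef_rot: [3.141, 0.175, 3.031]
wrist_force: [-1.8, -0.3, 1.3]
finger_gap: 0.2
```

Emit:
jog_arm([
  [0.0001, 0, -0.0003, 0, 0, 0, 0],
  [0.0001, 0, -0.0006, 0, 0, 0, 0],
  [0.0002, 0, -0.0009, 0, 0, 0, 0],
  [0.0002, 0, -0.0012, 0, 0, 0, 0],
  [0.0003, 0, -0.0015, 0, 0, 0, 0],
  [0.0003, 0, -0.0018, 0, 0, 0, 0],
  [0.0004, 0, -0.002, 0, 0, 0, 0],
  [0.0004, 0, -0.002, 0, 0, 0, 0],
  [0.0004, 0, -0.002, 0, 0, 0, 0],
  [0.0004, 0, -0.002, 0, 0, 0, 0],
])

```text
clock: 15.5
eef_pos: [484.2, -63.0, 48.2]
eef_rot: [3.141, 0.175, 3.032]
wrist_force: [-2.5, -1.3, 2.0]
finger_gap: 0.3
```

Emit:
jog_arm([
  [0.0001, 0, -0.0003, 0, 0, 0, 0],
  [0.0001, 0, -0.0006, 0, 0, 0, 0],
  [0.0002, 0, -0.0009, 0, 0, 0, 0],
  [0.0002, 0, -0.0012, 0, 0, 0, 0],
  [0.0002, 0, -0.0014, 0, 0, 0, 0],
  [0.0002, 0, -0.0014, 0, 0, 0, 0],
  [0.0002, 0, -0.0014, 0, 0, 0, 0],
  [0.0002, 0, -0.0014, 0, 0, 0, 0],
  [0.0002, 0, -0.0014, 0, 0, 0, 0],
  [0.0002, 0, -0.0014, 0, 0, 0, 0],
])

```text
clock: 16.75
eef_pos: [484.5, -63.0, 46.8]
eef_rot: [3.141, 0.175, 3.032]
wrist_force: [-2.3, -1.6, 4.1]
finger_gap: 0.6
```

Emit:
jog_arm([
  [0, 0, -0.0001, 0, 0, 0, 0],
  [0, 0, -0.0002, 0, 0, 0, 0],
  [0.0001, 0, -0.0003, 0, 0, 0, 0],
  [0.0001, 0, -0.0003, 0, 0, 0, 0],
  [0.0001, 0, -0.0003, 0, 0, 0, 0],
  [0.0001, 0, -0.0003, 0, 0, 0, 0],
  [0.0001, 0, -0.0003, 0, 0, 0, 0],
  [0.0001, 0, -0.0003, 0, 0, 0, 0],
  [0.0001, 0, -0.0003, 0, 0, 0, 0],
  [0.0001, 0, -0.0003, 0, 0, 0, 0],
])

```text
clock: 18.0
eef_pos: [484.5, -63.0, 46.6]
eef_rot: [3.141, 0.175, 3.031]
wrist_force: [-3.7, -0.8, 6.0]
finger_gap: 0.9
```

About 6.5 N along the normal is past the 4 N bottom, so the key is fully down. Retracting.

Emit:
jog_arm([
  [-0.0002, 0, 0.001, 0, 0, 0, 0],
  [-0.0004, 0, 0.002, 0, 0, 0, 0],
  [-0.0007, 0, 0.004, 0, 0, 0, 0],
  [-0.0011, 0, 0.006, 0, 0, 0, 0],
  [-0.0018, 0.0002, 0.01, 0, 0, 0, 0],
  [-0.0027, 0.0003, 0.015, 0, 0, 0, 0],
  [-0.0035, 0.0004, 0.02, 0, 0, 0, 0],
  [-0.0053, 0.0006, 0.03, 0, 0, 0, 0],
  [-0.009, 0.0008, 0.05, 0, 0, 0, 0],
  [-0.016, 0.0016, 0.09, 0, 0, 0, 0],
])

```text
clock: 19.25
eef_pos: [467.6, -61.2, 136.8]
eef_rot: [3.14, 0.173, 3.031]
wrist_force: [0.5, -0.8, 0.1]
finger_gap: 0.5
```

Emit:
jog_arm([
  [-0.02, 0.02, 0.02, 0, 0, 0, 0],
  [-0.05, 0.05, 0.04, 0, 0, 0, 0],
  [-0.07, 0.07, 0.05, 0, 0, 0, 0],
  [-0.08, 0.08, 0.05, 0, 0, 0, 0],
  [-0.08, 0.08, 0.05, 0, 0, 0, 0],
  [-0.08, 0.08, 0.05, 0, 0, 0, 0],
  [-0.08, 0.08, 0.05, 0, 0, 0, 0],
  [-0.08, 0.08, 0.05, 0, 0, 0, 0],
  [-0.08, 0.08, 0.05, 0, 0, 0, 0],
  [-0.08, 0.08, 0.05, 0, 0, 0, 0],
])

```text
clock: 20.5
eef_pos: [388.5, 18.6, 186.4]
eef_rot: [3.141, 0.175, 3.031]
wrist_force: [0.1, 0.7, -0.6]
finger_gap: 0.1
```

```bash
python3 - <<'E'
from h import *
import pickle
D=pickle.load(open("d0.pkl","rb"))
s=manip.read_state();print(s["wrist_force"],s["eef_pos"],s["clock"])
a=camera("scene");cv2.imwrite("pics/s5.png",np.vstack([cv2.resize(x["pixels"][95:285,185:345],None,fx=1.5,fy=1.5,interpolation=cv2.INTER_CUBIC) for x in(D["scene"],a)]))
d=cv2.absdiff(a["pixels"],D["scene"]["pixels"]).max(2);print("max diff console", d[140:240,215:340].max(), d[100:285,185:240].max())
E
```

```text
[ 0.0962697   0.73552112 -0.62591293] [388.54092145  18.60990151 186.40199347] 20.5
max diff console 75 36
```

View pics/s5.png

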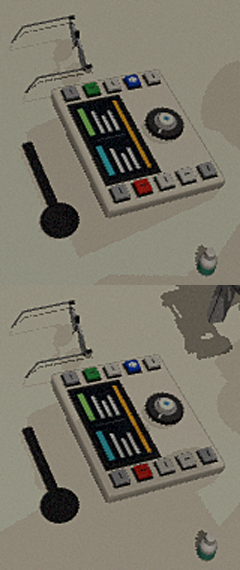

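Before (above) and after (below) match: keys up, dial mark, frame, bottle and eye cover unmoved, with only shadows different.

```bash
python3 -c "
from cell import manip
print(manip.sign_off())"
```

```text
the job is handed in; nothing more can be done
None
```

I pressed the white centre key and then the blue print key with the shut fingertips, let each come up, and handed the job in at about 20.6 s.

- **Centre key:** I pushed it along the deck normal until the force jumped, which shows it reached the bottom. The force peaked at about 14–15 N, under the 20 N limit but harder than the "lightly" you asked for. My last step down was a little too long.
- **Print key:** I went in smaller steps, and it bottomed at about 6.5 N.
- **Last checks:** After the centre press, the key's blue dot and the dial mark were back in place in the wrist and scene views. The last scene picture looks the same as the first by eye: keys up, dial mark, console, frame, bottle and eye cover unmoved. The arm stood clear of everything.
- **Not confirmed:** The automatic picture difference was not zero (up to 75 of 255 over the console). I put that down to the arm's moved shadow but did not trace it. Key travel was judged only from force and tool height, since the joints cannot be read directly.

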